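Close the panel valve with its square key

ROBOT

A 6-joint arm with a two-finger parallel gripper is mounted at the origin on a cart in front of the work surface, level with it; the furniture and walls round the work are solid. World frame = base frame: x ahead of the robot, y to its left, z up, the work surface at z = 0. Lengths are in mm, angles in rad, forces in N, time in s.
With the tool pointing down it reaches from about 275 to 750 mm from the base axis. Payload 10.2 kg.
Tool frame: the origin (TCP) lies on the front face of the gripper's body, between the roots of the fingers; the fingertips stand 73 mm ahead of it and the grasp point (between the pads) lies 54 mm ahead of it; z points along the fingers, y is the line along which they close (so a half turn about z gives the same grasp; the last joint's range is limited). The gripper opens to 85 mm and grips with 20 to 120 N. Pads are 22 mm wide; open, the fingers measure 114 mm over their backs; the gripper's body (76 mm by 85 mm) begins 54 mm behind the grasp point. The pads swing forward as they close: fully open they stand 13 mm farther back than shut.
Start: joints at [0.971, 0.313, 1.498, -0, 1.331, -0.223], TCP at [193.185, 488.171, 303.894] pointing down, gripper open.
Joint ranges: [-2.94, 2.94], [-0.97, 2.17], [0.19, 2.56], [-1.23, 4.37], [0.02, 3.11], [-2.88, 2.88]. Speed limits (rad/s): [2.39, 2.39, 3.01, 3.14, 3.14, 3.14].

INTERFACE

Orientations are given as a unit quaternion [w, x, y, z].
In Python, from rig import * gives the robot as it stands.
- The arm moves only by the tool step_arm, never from a script. Its argument "plan" is a list of rows, each an object with "offset": the shift along the tool's x, y, z in cm, a list of three; "rot": the turn, a rotation vector about the tool's x, y, z in degrees, a list of three; "gripper": the finger opening in cm, from 0 to 8.54. In form: [{"offset": [x, y, z], "rot": [wx, wy, wz], "gripper": gripper}, ...]. A call has 1 to 12 rows; each row is the pose to reach, as a shift and turn from the pose commanded when the call began, along the tool's axes at that moment; what a row does not reach only later rows make up. A row lasts 1/10 s, in which the tool goes at most 50 mm and 8.59 degrees, less where a joint would pass 70% of its speed; a pose out of reach is approached as far as the arm can. A call with a gripper value outside its range is refused whole. The fingers move at their own pace and stop on an object; "squeeze" is the grip in N (left out, the last holds). Time passes only in rows, so rows that repeat a pose let the fingers close. It gives the time, the measured TCP pose, the force, the opening and the grip force at its end, in the units of the state.
- sense(): the state, without advancing time (a new reading comes with each control period).
- capture(name): name is "scene" or "side" or "wrist"; returns a dict with "color" (384x512x3 uint8, red, green, blue), "depth" (384x512 float32, mm along the optical axis (not along the pixel's ray), 0 where there is no reading), "vertical_fov" (degrees; the focal length in pixels is half the picture's height over the tangent of half this angle, whatever the lens; pixels are square), "cx", "cy" (the principal point, pixels), "rvec" (rotation vector, rad) and "tvec" (3), from world to camera coordinates, as OpenCV has them; the wrist camera has in their place "mount" (4x4, takes a point from camera to tool coordinates, whose origin is the TCP and whose axes are the flange's). Camera axes: x right, y down, z forward; pixel columns grow to the right and rows downward; lengths in mm; the calibration is good to about 2 mm. The wrist camera is an equidistant fisheye: a pixel r from the principal point sees the ray r / f radians off the axis. A picture is of the moment at which its call begins: read the wrist's pose just before it.
- finish_job(): hands the job in; it is judged then, once.
The state is a dict: "time_s": time; "joints": joint angles; "dq": joint speeds; "tau": joint torques, N m; "eef_pos": TCP position; "ee_rot": TCP orientation; "force": force on the tool from outside, world axes, zero at the start; "wrist_torque": the same for the moment, N m; "grip_width": opening from 0.0 (shut) to 1.0 (fully open); "grip_force": force on a finger pad.
Only numpy, scipy, OpenCV 4.12 (cv2) and the standard library are available. Lean on these libraries where they do the work, as an engineer would, in place of code of your own. Each camera call takes 0.05 s, during which the arm holds its last target. There are 200 camera calls.

TASK

Take the square-drive key from its stand, push its square tip fully home into the square recess of the knob on the sloped valve console, and turn the knob clockwise with the key until the valve is fully closed against its stop. Then put the key back in its stand, upright and fully home, and let go. Turn the knob with the key only, never touching the knob with the fingers, and do not disturb the timer, the beaker or the pink-capped bottle.

Things in the scene. Friction and masses are not known exactly. Their poses are not given: they have to be found in the camera images.
- key: key, 0.16 kg, tip down in the stand. Origin: centre of the tip's end; z up to the handle. Square tip 12.7 mm wide, 16 long, sides along x and y, last 4 mm tapered to 8.4; shaft 18 mm thick from 16 to 60; collar 30 mm across from 60 to 66; black flat-sided handle from 66 to 128 mm, 34 mm along x, 26 along y (grip across y, about 100 mm from the tip); 1.5 mm disc on top
- stand: fixed stand: dark base 84 x 84 x 8 mm, grey post 42 x 42 mm, top at 68 mm, with a square well 22 mm wide and 60 mm deep in its middle, open on top. Origin at the centre of its underside, z up. The key is home when its collar rests on the post: its origin then 8 mm above the stand's origin, upright, any yaw
- stand_mouth (a point): centre of the mouth of the stand's well, 68 mm above the stand's origin; axes of the stand
- console: fixed grey wedge 96 mm deep, 112 wide, 18 high in front, 85 at the back; brass ports reach 78 mm to each side. Origin: centre of its underside, z up, x from low front to high back. Its aluminium panel's normal leans 35 degrees (0.61 rad) from vertical to -x. A dark guard collar (62 mm outside, 52 inside, 26 above the panel) round the knob, about 1 mm above its face, keeps fingers off
- knob_mouth (a point): centre of the mouth of the square recess in the brass knob (47 mm across, mid-panel). z points out of the panel along the knob's axis; x, y turn with the knob, parallel to the recess's sides; x points to its dark pointer mark. Recess 14.7 mm wide, 20 deep; the key's shaft lands on the knob's face when the tip is 16 mm inside
- valve_knob (a joint): knob angle, rad: 0 open (pointer up the slope, at a single stroke), 1.571 closed stop (pointer to the right seen from the robot, at a double stroke). Grows as the knob turns clockwise seen from in front of the panel. About 0.12 N m of friction holds it where left; the key has about 0.17 rad of play in the recess each way
- timer: white bench timer, 66 x 66 x 20 mm, lying flat; loose, origin at the centre of its underside; leave it alone
- beaker: small glass beaker, 52 mm across, 68 mm tall, upright; loose, origin at the centre of its underside; leave it alone
- reagent_bottle: reagent bottle with a pink cap, 56 mm across, 95 mm tall, upright; loose, origin at the centre of its underside; leave it alone
Mind the look-alikes: they are no part of the job. There is more than one size of the key; the job needs the middle-sized.

How it is judged (in metres and radians):
On the way, in this order (a step that is already met when the one before it is completed fails the run):
1. the key's tip is in the knob's recess, at least 11 mm deep and in line with the knob's axis within 0.15 rad (z of key in the frame of knob_mouth below -0.011 m and x of key in the frame of knob_mouth between -0.004 and 0.004 m and y of key in the frame of knob_mouth between -0.004 and 0.004 m and angle between the z axis of key and the z axis of knob_mouth, either way round below 0.15 rad), for 0.2 s.
2. the knob is turned to its closed stop (above 1.47 rad) with the key's tip in the recess (all of step 1 and value of joint valve_knob above 1.47 rad), for 0.1 s.
At the end, for the whole second after the job is handed in: The valve is closed (joint above 1.47 rad of 1.571) and the key stands released and at rest in the stand: origin within 6 mm of the stand's axis and at most 11 mm above the stand's underside, within 0.1 rad of upright (value of joint valve_knob above 1.47 rad and horizontal distance between key and stand below 0.006 m and z of key in the frame of stand below 0.011 m and angle between key's own z axis and vertical below 0.1 rad and linear speed of key below 0.02 m/s and angular speed of key below 0.2 rad/s); the robot touches nothing.
It fails at once if the fingers touch the knob (contact force between the fingers and valve_knob above 1 N).
It fails at once if the knob is turned by anything else while the key is away from it (distance between key and knob_mouth above 0.04 m and (velocity of joint valve_knob above 0.2 rad/s or velocity of joint valve_knob below -0.2 rad/s)).
It fails at once if the timer is moved more than 15 mm or tipped (distance of timer from where it was at the start of the episode above 0.015 m or angle between timer's own z axis and vertical above 0.2 rad).
It fails at once if the beaker is moved more than 15 mm or tipped (distance of beaker from where it was at the start of the episode above 0.015 m or angle between beaker's own z axis and vertical above 0.2 rad).
It fails at once if the reagent bottle is moved more than 15 mm or tipped (distance of reagent_bottle from where it was at the start of the episode above 0.015 m or angle between reagent_bottle's own z axis and vertical above 0.2 rad).
It also fails if it takes over 61 s, if anything falls off the work surface, if the arm or the gripper's body presses on something with over 40 N, if the wrist force passes 120 N, or if a joint passes its speed limit or range.

## Working session

There is one attempt and no reset: what is moved stays moved. The work goes in short steps, Python scripts to look and compute and a tool call to move; the robot and the scene stay as the last step left them, time stands still between calls to the robot, and variables do not carry over. Pictures are saved under pics/ and viewed, at most 10 in all, crops included, and the job is handed in when it is done.

Besides the shell and the picture viewer there is one more tool, called after ">>>" as name([rows], argument=value, ...), one row to a line, values as JSON. step_arm: Moves the arm, as the interface text tells. Its arguments: {"type":"object","properties":{"plan":{"type":"array"},"squeeze":{"type":"number"}},"required":["plan"]}

```bash
mkdir -p pics; ls
cat > h.py <<'E'
from rig import *
import numpy as np, cv2
from scipy.spatial.transform import Rotation as R
def K(c):
    h,w=c['color'].shape[:2]; f=h/2/np.tan(np.radians(c['vertical_fov'])/2); return f,c['cx'],c['cy']
def pts(c):
    f,cx,cy=K(c); d=c['depth']; v,u=np.mgrid[:d.shape[0],:d.shape[1]]
    P=np.stack([(u-cx)/f*d,(v-cy)/f*d,d],-1)
    M=cv2.Rodrigues(np.array(c['rvec'],float))[0]; return (P-np.array(c['tvec']).ravel())@M
def proj(c,p):
    f,cx,cy=K(c); q=cv2.Rodrigues(np.array(c['rvec'],float))[0]@np.array(p,float)+np.array(c['tvec']).ravel()
    return f*q[0]/q[2]+cx,f*q[1]/q[2]+cy
def tool(s):
    q=s['ee_rot']; return R.from_quat([q[1],q[2],q[3],q[0]]),np.array(s['eef_pos'])
E
python3 - <<'E'
from h import *
s=sense(); print(s)
import pickle
a={}
for n in('scene','side','wrist'):
    c=capture(n); a[n]=c; cv2.imwrite(f'pics/{n}0.png',c['color'][...,::-1])
    print(n,{k:v for k,v in c.items() if k not in('color','depth')})
pickle.dump((s,a),open('c0.pkl','wb'))
im=np.hstack([a['scene']['color'],a['side']['color']])[...,::-1]
E
```

```text
pics
{'time_s': 0.0, 'joints': array([ 9.70620763e-01,  3.13464475e-01,  1.49846838e+00,  2.47277506e-05,
        1.33099378e+00, -2.23421227e-01]), 'dq': array([-0.00082956, -0.00020621, -0.00024504,  0.00209883, -0.00038762,
        0.00174787]), 'tau': array([ 6.33785821e-04, -4.12259102e+01, -2.59737897e+01, -1.52649791e-04,
        4.10235618e-03,  1.26482138e-05]), 'eef_pos': array([193.06799861, 488.02639709, 303.31582598]), 'ee_rot': array([-2.77972711e-04,  1.87267870e-01,  9.82308658e-01, -6.06425717e-04]), 'force': array([ 0.54507151,  0.20543902, -0.1438828 ]), 'wrist_torque': array([ 0.0326242 , -0.00305941,  0.02076696]), 'grip_force': 0.0, 'grip_width': 0.9985265430906592}
scene {'vertical_fov': 45.21558269619293, 'cx': 261.43031848529506, 'cy': 193.9561886804197, 'rvec': array([ 2.34392488, -0.64999539,  0.24191623]), 'tvec': array([-507.03602176,  263.70635564,  957.60944258])}
side {'vertical_fov': 57.32777281984604, 'cx': 255.43245950050337, 'cy': 187.8762154472861, 'rvec': array([ 0.06481378, -2.78069181,  1.35764688]), 'tvec': array([595.9139439 ,  79.03914513, 859.69625661])}
wrist {'vertical_fov': 65.70646984690485, 'cx': 253.8600552123615, 'cy': 188.17728454213088, 'mount': array([[-7.17379225e-06, -9.53392333e-01, -3.01733424e-01,
         7.70231754e+01],
       [ 9.99999831e-01,  1.68758999e-04, -5.57005997e-04,
        -3.42458114e-01],
       [ 5.81965478e-04, -3.01733377e-01,  9.53392170e-01,
        -6.94445217e+01],
       [ 0.00000000e+00,  0.00000000e+00,  0.00000000e+00,
         1.00000000e+00]])}
```

View pics/scene0.png

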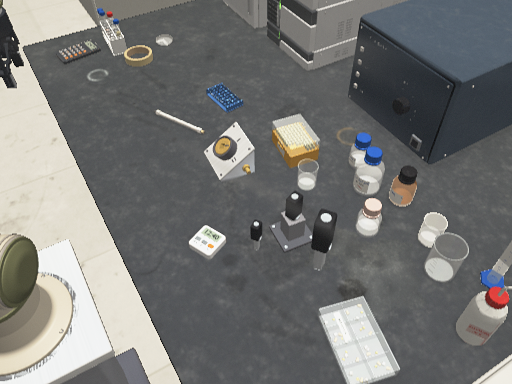

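View pics/side0.png

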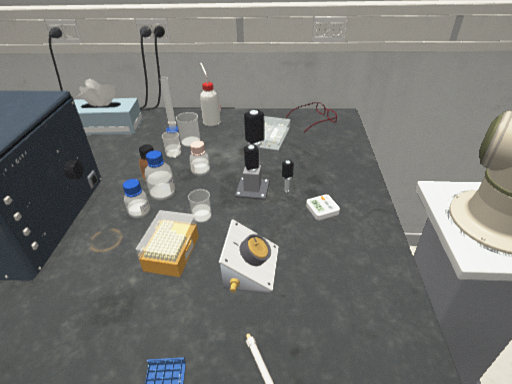

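The scene view shows the stand with the middle key (handle at 294,205), decoy keys at (256,233) and (322,235), the console at (230,150), timer (208,241), beaker (307,175) and pink bottle (369,217). The side view shows the key at (252,160), stand (253,185) and console (250,255).

Run:
```python
from h import *
import pickle
s,a=pickle.load(open('c0.pkl','rb'))
np.set_printoptions(precision=1,suppress=True)
for n,L in {'scene':dict(keytop=(295,194),handle=(294,207),base=(283,240),small=(257,223),big=(325,213),knob=(225,147),timer=(208,238),beaker=(307,168),bottle=(371,204)),
 'side':dict(keytop=(251,146),knob=(257,248),small=(288,162),big=(254,112),beaker=(200,195))}.items():
    P=pts(a[n])
    for k,(u,v) in L.items(): print(n,k,P[v,u])
P=pts(a['scene']);Q=pts(a['side'])
# console region: crop of points in z band, and panel plane fit
for nm,X,c in(('scene',P,a['scene']),('side',Q,a['side'])):
    kt=P[207,294]; 
    col=c['color'].astype(int)
    ok=c['depth']>0
    # handle: black within 40mm of key, z>76
    m=ok&(np.linalg.norm(X[...,:2]-kt[:2],axis=-1)<35)&(X[...,2]>85)
    h=X[m]; print(nm,'handle',len(h),h.min(0),h.max(0))
    t=h[h[:,2]>h[:,2].max()-5]; print(' top centre',t.mean(0),(t.min(0)+t.max(0))/2, len(t))
    m=ok&(np.linalg.norm(X[...,:2]-kt[:2],axis=-1)<45)&(X[...,2]>62)&(X[...,2]<71)
    h=X[m]; print(' posttop',len(h),h.min(0),h.max(0))
    m=ok&(np.linalg.norm(X[...,:2]-kt[:2],axis=-1)<75)&(X[...,2]>5)&(X[...,2]<11)
    h=X[m][:,:2].astype(np.float32); print(' base',len(h),cv2.minAreaRect(h))
    # console white-ish panel
    kn=P[147,225]
    m=ok&(np.linalg.norm(X[...,:2]-kn[:2],axis=-1)<90)&(X[...,2]>12)&(col.min(-1)>150)
    h=X[m]
    # ransac plane w/ tilt
    best=None;rng=np.random.default_rng(0)
    for _ in range(400):
        p=h[rng.choice(len(h),3,False)]; nn=np.cross(p[1]-p[0],p[2]-p[0]); L=np.linalg.norm(nn)
        if L<100: continue
        nn/=L; nn*=np.sign(nn[2])
        if abs(np.arccos(nn[2])-.61)>.12: continue
        i=abs((h-p[0])@nn)<2
        if best is None or i.sum()>best.sum(): best=i
    g=h[best]; cc=g.mean(0); nn=np.linalg.svd(g-cc,full_matrices=False)[2][2]; nn*=np.sign(nn[2])
    print(' panel',len(g),cc,nn,'tilt',np.arccos(nn[2]),'yaw of -x',np.arctan2(-nn[1],-nn[0]))
    ex=np.array([-nn[0],-nn[1],0]);ex/=np.linalg.norm(ex); ey=np.cross([0,0,1],ex)
    es=np.cross(ey,nn)
    q=np.c_[(g-cc)@ey,(g-cc)@es].astype(np.float32)
    r=cv2.minAreaRect(q); print(' rect',r, 'centre',cc+r[0][0]*ey+r[0][1]*es)
    rel=X-cc; d=rel@nn; 
    m=ok&(d>18)&(d<34)&(np.linalg.norm(X-kn,axis=-1)<60)
    k=X[m]; (x,y),rr=cv2.minEnclosingCircle(np.c_[(k-cc)@ey,(k-cc)@es].astype(np.float32)); print(' collar',len(k),rr,cc+x*ey+y*es,np.percentile(d[m],[5,50,95]))
```

```text
scene keytop [ 614.8 -103.3  139. ]
scene handle [ 600.6 -122.2  123.1]
scene base [ 579.3 -117.9   11.5]
scene small [ 517.8 -104.3  101.9]
scene big [ 615.1 -205.8  181.3]
scene knob [580.8 164.7  81.8]
scene timer [430.1 -26.5  17.5]
scene beaker [745.5  27.3  37.9]
scene bottle [ 768.9 -185.4   94.4]
side keytop [ 611.3 -105.8  139.6]
side knob [582.2 173.8  67.4]
side small [516.1 -97.6  97.7]
side big [ 608.8 -208.9  183.8]
side beaker [736.1 -12.7  51.6]
scene handle 365 [ 591.9 -123.8   85.2] [630.4 -92.2 140.8]
 top centre [ 610.  -107.4  137.7] [ 611.4 -107.2  138.3] 99
 posttop 158 [ 588.5 -129.6   62.1] [632.7 -81.9  71. ]
 base 470 ((587.92822265625, -119.3688735961914), (105.8381118774414, 117.00907135009766), 51.358360290527344)
 panel 748 [593.2 166.9  58.7] [-0.6  0.1  0.8] tilt 0.6123416926800545 yaw of -x -0.09919403679449929
 rect ((9.265377044677734, -1.1672401428222656), (119.68472290039062, 122.52397155761719), 0.2925448417663574) centre [593.2 176.2  58.1]
 collar 331 32.32080841064453 [594.4 176.5  58.9] [20.1 24.8 27.9]
side handle 227 [ 593.2 -120.1   85.2] [630.9 -89.6 141.5]
 top centre [ 610.7 -104.5  138.3] [ 611.3 -106.3  139.1] 50
 posttop 91 [ 589.7 -123.7   62.3] [633.9 -80.8  70.9]
 base 316 ((614.6172485351562, -106.73541259765625), (96.47393798828125, 89.93536376953125), 83.7876968383789)
 panel 1600 [599.3 189.7  60.9] [-0.6  0.1  0.8] tilt 0.6101116671020597 yaw of -x -0.1005879660112198
 rect ((-11.868946075439453, -5.160556793212891), (123.5804443359375, 118.78727722167969), 89.86676788330078) centre [593.9 178.3  58. ]
 collar 553 31.67460823059082 [593.5 177.6  57.7] [19.9 25.1 26.9]
```

```bash
cat >> h.py <<'E'
def Rt(z,y):
    z=np.array(z,float);z/=np.linalg.norm(z); y=np.array(y,float);y=y-(y@z)*z;y/=np.linalg.norm(y)
    return R.from_matrix(np.c_[np.cross(y,z),y,z])
def go(p,Rn):
    s=sense(); r,q=tool(s); np.set_printoptions(precision=3,suppress=True)
    print('t',s['time_s'],'offset',r.inv().apply(np.array(p)-q)/10,'rot',(r.inv()*Rn).as_rotvec(degrees=True),'grip',s['grip_width']*8.54,s['joints'],s['force'])
YAW=-0.10; SL=.6109
NRM=np.array([-np.sin(SL)*np.cos(YAW),-np.sin(SL)*np.sin(YAW),np.cos(SL)])
E
python3 -c "
from h import *
go((611,-106,270),Rt((0,0,-1),(0,1,0)))"
```

```text
t 0.15 offset [-60.715 -39.864   3.371] rot [ -0.049  -0.022 -21.586] grip 8.557083130413913 [ 0.971  0.313  1.498  0.     1.331 -0.223] [-0.389  0.068  0.191]
```

>>> step_arm([
  {"offset": [-60.7,-39.9,3.4],"rot": [0,0,-21.6],"gripper": 6},
  {"offset": [-60.7,-39.9,3.4],"rot": [0,0,-21.6],"gripper": 6},
  {"offset": [-60.7,-39.9,3.4],"rot": [0,0,-21.6],"gripper": 6},
  {"offset": [-60.7,-39.9,3.4],"rot": [0,0,-21.6],"gripper": 6},
  {"offset": [-60.7,-39.9,3.4],"rot": [0,0,-21.6],"gripper": 6},
  {"offset": [-60.7,-39.9,3.4],"rot": [0,0,-21.6],"gripper": 6},
  {"offset": [-60.7,-39.9,3.4],"rot": [0,0,-21.6],"gripper": 6},
  {"offset": [-60.7,-39.9,3.4],"rot": [0,0,-21.6],"gripper": 6},
  {"offset": [-60.7,-39.9,3.4],"rot": [0,0,-21.6],"gripper": 6},
  {"offset": [-60.7,-39.9,3.4],"rot": [0,0,-21.6],"gripper": 6},
  {"offset": [-60.7,-39.9,3.4],"rot": [0,0,-21.6],"gripper": 6},
  {"offset": [-60.7,-39.9,3.4],"rot": [0,0,-21.6],"gripper": 6},
])

```text
time_s: 1.35
eef_pos: [532.1, 5.1, 276.2]
ee_rot: [-0.0, 0.0, 1.0, 0.0]
force: [0.3, 0.5, 1.0]
grip_width: 0.708
grip_force: 0.0
```

```bash
python3 -c "
from h import *
go((611,-106,270),Rt((0,0,-1),(0,1,0)))"
```

```text
t 1.35 offset [ -7.891 -11.111   0.612] rot [ 0.008 -0.014 -0.011] grip 6.044322444446048 [-0.211  0.351  1.519  0.     1.272 -1.781] [0.297 0.485 0.982]
```

>>> step_arm([
  {"offset": [-7.9,-11.1,0.6],"rot": [0,0,0],"gripper": 6},
  {"offset": [-7.9,-11.1,0.6],"rot": [0,0,0],"gripper": 6},
  {"offset": [-7.9,-11.1,0.6],"rot": [0,0,0],"gripper": 6},
  {"offset": [-7.9,-11.1,0.6],"rot": [0,0,0],"gripper": 6},
  {"offset": [-7.9,-11.1,0.6],"rot": [0,0,0],"gripper": 6},
])

```text
time_s: 1.85
eef_pos: [610.2, -104.1, 269.6]
ee_rot: [-0.001, 0.0, 1.0, 0.0]
force: [0.6, -0.0, 0.4]
grip_width: 0.702
grip_force: 0.0
```

```bash
cat >> h.py <<'E'
def wpts(c,s):
    f,cx,cy=K(c); d=c['depth']; v,u=np.mgrid[:d.shape[0],:d.shape[1]]
    x=u-cx;y=v-cy;r=np.hypot(x,y)+1e-9; t=r/f; k=np.tan(t)/r
    P=np.stack([x*k*d,y*k*d,d,np.ones_like(d)],-1)@np.array(c['mount']).T
    rr,p=tool(s); return P[...,:3]@rr.as_matrix().T+p
E
python3 - <<'E'
from h import *
import pickle
s=sense(); c=capture('wrist'); pickle.dump((s,c),open('w1.pkl','wb'))
cv2.imwrite('pics/w1.png',c['color'][...,::-1])
go((611,-106,270),Rt((0,0,-1),(0,1,0)))
X=wpts(c,s); ok=c['depth']>0
for z0,z1 in((133,145),(60,73),(4,12)):
    m=ok&(np.hypot(X[...,0]-611,X[...,1]+106)<62)&(X[...,2]>z0)&(X[...,2]<z1)
    print(z0,m.sum(),X[m].mean(0),cv2.minAreaRect(X[m][:,:2].astype(np.float32)))
    v,u=np.nonzero(m); print(u.min(),u.max(),v.min(),v.max())
E
```

```text
t 1.9 offset [-0.095 -0.271  0.01 ] rot [ 0.033 -0.047  0.023] grip 6.0050229653528895 [-0.357  0.546  1.241  0.     1.355 -1.928] [-0.93  -0.378  0.281]
133 1338 [ 610.945 -106.64   135.598] ((611.8690795898438, -106.65177917480469), (32.3590087890625, 25.2725772857666), 20.24814224243164)
229 272 183 228
60 691 [ 600.632 -103.365   67.213] ((612.1263427734375, -106.73836517333984), (42.15475845336914, 41.87044906616211), 84.061279296875)
228 276 157 202
4 2862 [ 601.128 -105.905    7.551] ((612.1024169921875, -106.12437438964844), (83.96477508544922, 84.64907836914062), 84.3034439086914)
215 292 128 204
```

View pics/w1.png

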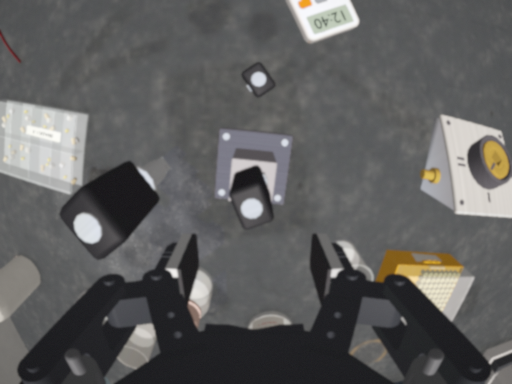

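The wrist view shows the middle key's disc at (252,208) over the stand at (252,165), with its handle's long side turned about 20°. The decoys are at (115,210) and (258,80).

```bash
python3 -c "
from h import *
a=np.radians(110.2)
go((611.9,-106.6,161),Rt((0,0,-1),(np.cos(a),np.sin(a),0)))"
```

```text
t 1.9 offset [-0.194 -0.337 10.909] rot [  0.041  -0.04  -20.177] grip 6.0050229653528895 [-0.357  0.546  1.241  0.     1.355 -1.928] [-0.93  -0.378  0.281]
```

```bash
python3 -c "
from h import *
print(sense()['eef_pos'],sense()['eef_pos']);capture('scene');print(sense()['eef_pos'])
capture('scene');print(sense()['eef_pos'],sense()['dq'])"
```

```text
[ 610.04679181 -103.29446765  270.09794016] [ 610.04679181 -103.29446765  270.09794016]
[ 609.97581248 -102.87456566  270.44860303]
[ 610.00547335 -102.73932428  270.69905042] [ 0.00280541 -0.00463433 -0.00210222 -0.00054862  0.00025604  0.00072082]
```

>>> step_arm([
  {"offset": [-0.2,-0.34,3],"rot": [0,0,-8],"gripper": 6},
  {"offset": [-0.2,-0.34,5],"rot": [0,0,-16],"gripper": 6},
  {"offset": [-0.2,-0.34,6],"rot": [0,0,-20.2],"gripper": 6},
  {"offset": [-0.2,-0.34,6],"rot": [0,0,-20.2],"gripper": 6},
  {"offset": [-0.2,-0.34,6],"rot": [0,0,-20.2],"gripper": 6},
])

```text
time_s: 2.5
eef_pos: [612.4, -106.7, 211.3]
ee_rot: [0.0, -0.175, 0.985, -0.0]
force: [0.5, -0.3, 0.2]
grip_width: 0.705
grip_force: 0.0
```

```bash
python3 -c "
from h import *
a=np.radians(110.2)
go((611.9,-106.6,161),Rt((0,0,-1),(np.cos(a),np.sin(a),0)))"
```

```text
t 2.5 offset [0.049 0.026 5.032] rot [-0.04   0.044 -0.061] grip 6.021090392583195 [-0.361  0.602  1.308 -0.     1.231 -2.283] [ 0.494 -0.339  0.192]
```

>>> step_arm([
  {"offset": [0,0,2.5],"rot": [0,0,0],"gripper": 6},
  {"offset": [0,0,5],"rot": [0,0,0],"gripper": 6},
  {"offset": [0,0,5],"rot": [0,0,0],"gripper": 6},
  {"offset": [0,0,5],"rot": [0,0,0],"gripper": 6},
  {"offset": [0,0,5],"rot": [0,0,0],"gripper": 2},
  {"offset": [0,0,5],"rot": [0,0,0],"gripper": 2},
  {"offset": [0,0,5],"rot": [0,0,0],"gripper": 2},
  {"offset": [0,0,5],"rot": [0,0,0],"gripper": 2},
  {"offset": [0,0,5],"rot": [0,0,0],"gripper": 2},
  {"offset": [0,0,5],"rot": [0,0,0],"gripper": 2},
  {"offset": [0,0,5],"rot": [0,0,0],"gripper": 2},
  {"offset": [0,0,5],"rot": [0,0,0],"gripper": 2},
], squeeze=80)

```text
time_s: 3.7
eef_pos: [612.8, -107.4, 161.8]
ee_rot: [0.001, -0.175, 0.984, -0.001]
force: [-1.0, 0.5, 7.0]
grip_width: 0.296
grip_force: 78.5
```

```bash
python3 -c "
from h import *
a=np.radians(110.2)
go((611.9,-106.6,236),Rt((0,0,-1),(np.cos(a),np.sin(a),0))); s=sense();print(s['eef_pos'],s['grip_force'],s['wrist_torque'])"
```

```text
t 3.7 offset [ 0.045  0.09  -7.415] rot [-0.084  0.095  0.008] grip 2.5279965526338803 [-0.361  0.656  1.355 -0.     1.129 -2.285] [-0.971  0.488  7.007]
[ 612.788 -107.35   161.848] 78.52208733558655 [ 0.057  0.199 -0.056]
```

>>> step_arm([
  {"offset": [0,0,-2.5],"rot": [0,0,0],"gripper": 2},
  {"offset": [0,0,-5],"rot": [0,0,0],"gripper": 2},
  {"offset": [0,0,-7.5],"rot": [0,0,0],"gripper": 2},
  {"offset": [0,0,-10],"rot": [0,0,0],"gripper": 2},
  {"offset": [0,0,-10],"rot": [0,0,0],"gripper": 2},
])

```text
time_s: 4.2
eef_pos: [613.1, -107.5, 263.9]
ee_rot: [0.003, -0.175, 0.984, -0.002]
force: [-0.1, -0.3, -0.9]
grip_width: 0.294
grip_force: 78.7
```

```bash
cat >> h.py <<'E'
M=np.array([579.7,178.4,78.8]); L=153.8
EY=np.array([-np.sin(YAW),np.cos(YAW),0]); RC=Rt(-NRM,EY)
E
python3 -c "
from h import *
go(M+NRM*(60+L),RC); s=sense();print(s['eef_pos'],s['grip_force'],M+NRM*(60+L))"
```

```text
t 4.2 offset [ 4.293 33.352  0.844] rot [  7.754 -34.074  25.164] grip 2.509904357942917 [-0.362  0.556  1.241  0.     1.338 -2.285] [-0.123 -0.278 -0.861]
[ 613.113 -107.503  263.94 ] 78.72073531150818 [457.676 190.643 253.93 ]
```

>>> step_arm([
  {"offset": [4.3,33.4,0.8],"rot": [7.75,-34.1,25.2],"gripper": 2},
  {"offset": [4.3,33.4,0.8],"rot": [7.75,-34.1,25.2],"gripper": 2},
  {"offset": [4.3,33.4,0.8],"rot": [7.75,-34.1,25.2],"gripper": 2},
  {"offset": [4.3,33.4,0.8],"rot": [7.75,-34.1,25.2],"gripper": 2},
  {"offset": [4.3,33.4,0.8],"rot": [7.75,-34.1,25.2],"gripper": 2},
  {"offset": [4.3,33.4,0.8],"rot": [7.75,-34.1,25.2],"gripper": 2},
  {"offset": [4.3,33.4,0.8],"rot": [7.75,-34.1,25.2],"gripper": 2},
  {"offset": [4.3,33.4,0.8],"rot": [7.75,-34.1,25.2],"gripper": 2},
  {"offset": [4.3,33.4,0.8],"rot": [7.75,-34.1,25.2],"gripper": 2},
  {"offset": [4.3,33.4,0.8],"rot": [7.75,-34.1,25.2],"gripper": 2},
  {"offset": [4.3,33.4,0.8],"rot": [7.75,-34.1,25.2],"gripper": 2},
  {"offset": [4.3,33.4,0.8],"rot": [7.75,-34.1,25.2],"gripper": 2},
])

```text
time_s: 5.4
eef_pos: [457.0, 190.4, 252.1]
ee_rot: [0.297, 0.049, 0.953, -0.014]
force: [-0.7, -0.8, -1.6]
grip_width: 0.295
grip_force: 79.1
```

Run:
```python
from h import *
import pickle
go(M+NRM*(60+L),RC)
s=sense(); c=capture('wrist'); pickle.dump((s,c),open('w2.pkl','wb'))
im=c['color'][...,::-1]
b=capture('scene');d=capture('side'); pickle.dump((b,d),open('c2.pkl','wb'))
out=np.zeros((600,800,3),np.uint8); out[:384,:512]=im
def crop(c,w):
    u,v=map(int,proj(c,M+NRM*50)); return cv2.resize(c['color'][max(v-w,0):v+w,u-w:u+w,::-1],(288,288))
out[:288,512:]=crop(b,48); out[300:588,512:]=crop(d,48)
cv2.imwrite('pics/w2.png',out)
X=wpts(c,s); ok=c['depth']>0
rel=X-M; h=rel@NRM; q=np.stack([rel@EY,rel@np.cross(EY,NRM)],-1)
m=ok&(abs(h+25)<4)&(np.linalg.norm(q,axis=-1)<85); print('panel',m.sum(),np.median(h[m]),cv2.minAreaRect(q[m].astype(np.float32)))
m=ok&(h>-6)&(h<8)&(np.linalg.norm(q,axis=-1)<45); print('collar+face',m.sum(),np.median(h[m]),cv2.minEnclosingCircle(q[m].astype(np.float32)))
```

```text
t 5.4 offset [-0.154  0.03  -0.113] rot [ 0.016 -0.353 -0.16 ] grip 2.5174372037654313 [ 0.226  0.149  1.946 -0.39   0.498 -0.95 ] [-0.715 -0.829 -1.643]
panel 8133 -26.687550731423794 ((-0.06664657592773438, -2.0077552795410156), (122.67491912841797, 118.48766326904297), 89.46366119384766)
collar+face 2146 -1.2263659876152146 ((-0.5330303311347961, -1.846105933189392), 30.998199462890625)
```

View pics/w2.png

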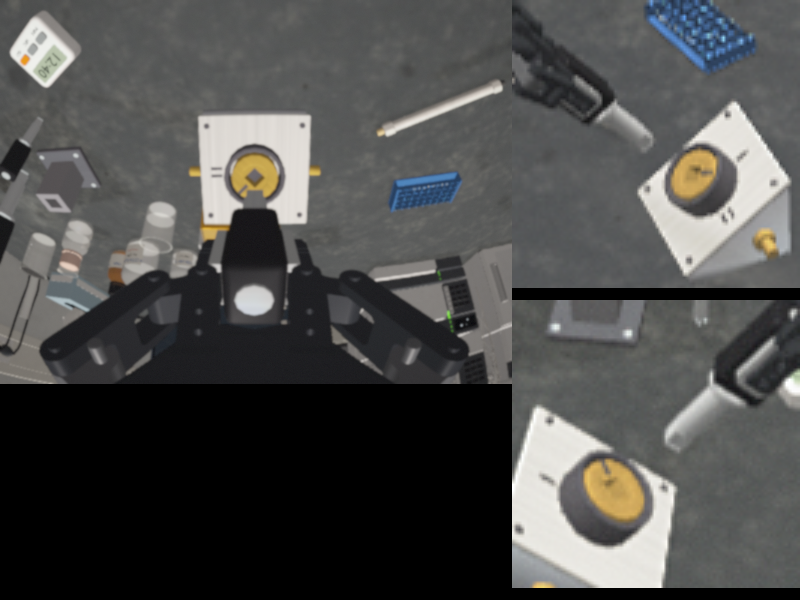

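The wrist view shows the knob at (254,176) with the recess appearing diagonal and the pointer at lower left (245,190), so the valve is already partly turned. Next I rectify the knob face to measure that angle.

```bash
cat >> h.py <<'E'
def wproj(c,s,X):
    f,cx,cy=K(c); r,p=tool(s); m=np.array(c['mount']); q=(r.inv().apply(X-p)-m[:3,3])@m[:3,:3]
    rho=np.hypot(q[:,0],q[:,1]); t=np.arctan2(rho,q[:,2]); return np.c_[cx+f*t*q[:,0]/rho,cy+f*t*q[:,1]/rho]
def rect(c,s,M,half=40,sc=7.5):
    n=int(2*half*sc); g=(np.arange(n)-n/2)/sc; a,b=np.meshgrid(g,g)  # col: right=-EY ; row down = down slope
    UP=np.cross(EY,NRM)
    X=M-a.reshape(-1,1)*EY-b.reshape(-1,1)*UP
    w=wproj(c,s,X).reshape(n,n,2).astype(np.float32)
    return cv2.remap(c['color'][...,::-1].copy(),w[...,0],w[...,1],cv2.INTER_CUBIC)
E
python3 - <<'E'
from h import *
import pickle
s,c=pickle.load(open('w2.pkl','rb'))
print(np.cross(EY,NRM))
im=rect(c,s,M-NRM*1.5); cv2.line(im,(300,290),(300,310),(0,0,255),1);cv2.line(im,(290,300),(310,300),(0,0,255),1)
cv2.imwrite('pics/r2.png',im)
E
```

```text
[ 0.81503986 -0.08177676  0.57360491]
```

View pics/r2.png

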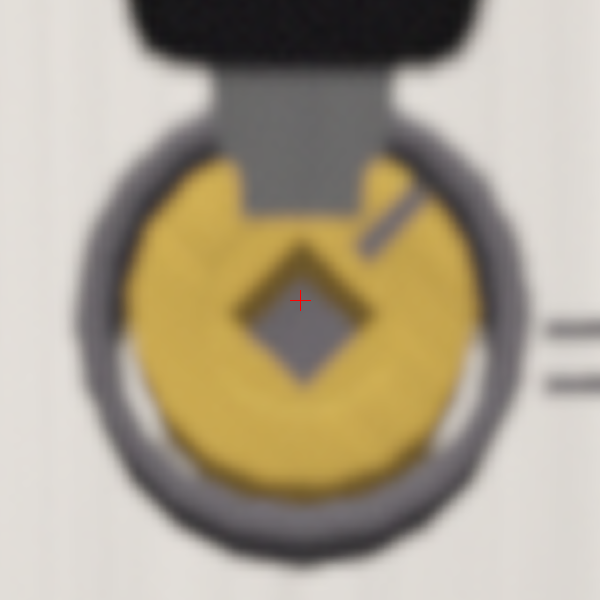

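The rectified view shows the recess centre at (303,314), turned 45°. The pointer runs from (365,250) to (422,190), so the knob sits at about 0.78 rad. I'll correct the mouth position and turn the key by -45°.

```bash
cat >> h.py <<'E'
UP=np.cross(EY,NRM)
M=M-1.8*NRM-1.9*UP-.3*EY
RK=RC*R.from_rotvec([0,0,-45],degrees=True)
E
python3 -c "
from h import *
print(M)
go(M+NRM*(10+L),RK); s=sense();print(s['wrist_torque'])"
```

```text
[579.14880494 178.1537977   76.23571288]
t 5.55 offset [-0.001 -0.038  5.092] rot [  0.17   -0.303 -45.139] grip 2.525791124330434 [ 0.227  0.149  1.946 -0.391  0.499 -0.949] [-0.011 -0.203 -1.382]
[0.089 0.397 0.02 ]
```

>>> step_arm([
  {"offset": [0,0,0],"rot": [0,0,-8],"gripper": 2},
  {"offset": [0,0,0],"rot": [0,0,-16],"gripper": 2},
  {"offset": [0,0,0],"rot": [0,0,-24],"gripper": 2},
  {"offset": [0,0,1],"rot": [0,0,-32],"gripper": 2},
  {"offset": [0,0,2],"rot": [0,0,-40],"gripper": 2},
  {"offset": [0,0,3],"rot": [0,0,-45],"gripper": 2},
  {"offset": [0,0,3.5],"rot": [0,-0.3,-45],"gripper": 2},
  {"offset": [0,0,4],"rot": [0,-0.3,-45],"gripper": 2},
  {"offset": [0,0,4],"rot": [0,-0.3,-45],"gripper": 2},
])

```text
time_s: 6.45
eef_pos: [479.3, 188.9, 219.1]
ee_rot: [0.272, -0.319, 0.899, -0.127]
force: [0.3, 1.5, -2.0]
grip_width: 0.293
grip_force: 79.2
```

Run:
```python
from h import *
import pickle
go(M+NRM*(10+L),RK)
s=sense(); c=capture('wrist')
b=capture('scene');d=capture('side')
out=np.zeros((600,800,3),np.uint8)
out[:400,:400]=rect(c,s,M,30,400/60)
def crop(c,w):
    u,v=map(int,proj(c,M+NRM*20)); return cv2.resize(c['color'][max(v-w,0):v+w,u-w:u+w,::-1],(300,300),interpolation=cv2.INTER_CUBIC)
out[:300,500:]=crop(b,32); out[300:600,500:]=crop(d,32)
cv2.imwrite('pics/w3.png',out)
```

```text
t 6.45 offset [ 0.036 -0.075  1.082] rot [ 0.181  0.052 -0.199] grip 2.500060812349469 [ 0.21   0.24   1.938 -0.443  0.413 -1.686] [ 0.296  1.516 -2.018]
```

View pics/w3.png

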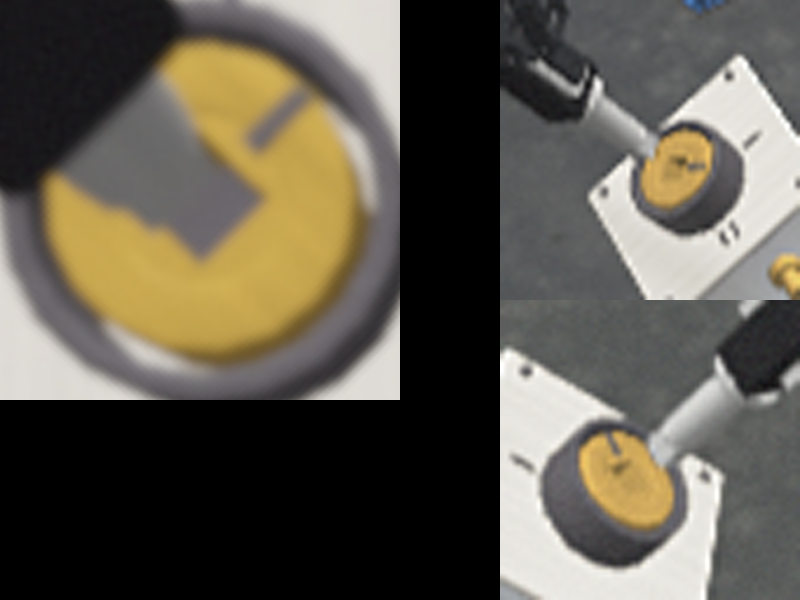

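The wrist view puts the tip over the recess, with visible corners at (265,198) and (203,262). The scene and side crops hint that the tip is offset. I'll check the predicted positions against those views.

Run:
```python
from h import *
s=sense(); r,p=tool(s); z=r.as_matrix()[:,2]
out=np.zeros((400,800,3),np.uint8)
for i,n in enumerate(('scene','side')):
    c=capture(n); u,v=map(int,proj(c,M+NRM*25)); w=32; k=400/(2*w)
    im=cv2.resize(c['color'][v-w:v+w,u-w:u+w,::-1],(400,400),interpolation=cv2.INTER_CUBIC)
    for P,col in((M,(0,0,255)),(p+z*L,(0,255,0)),(p+z*(L-16),(0,255,0)),(p+z*(L-63),(255,0,0)),(M-25*NRM+48*UP+EY*48,(255,0,255)),(M-25*NRM-48*UP+EY*48,(255,0,255))):
        a,b=proj(c,P); print(n,a,b); cv2.drawMarker(im,(int((a-u+w+.5)*k),int((b-v+w+.5)*k)),col,cv2.MARKER_CROSS,12,1)
    out[:,i*400:i*400+400]=im
cv2.imwrite('pics/o3.png',out); print(s['eef_pos'])
```

```text
scene 222.1447671904604 145.77098596723235
scene 217.0018531418425 141.74862528265282
scene 213.25230464206533 138.94659351488016
scene 201.7625567909897 130.36032279873268
scene 233.8444073759024 126.9884497579468
scene 208.20338976705847 150.67144217165279
side 258.3035626968447 246.6594383854911
side 264.1993683541961 241.75158303089358
side 268.8103903565712 237.52915854111123
side 283.1082831944435 224.43623188844742
side 226.79036066269342 259.8122767833079
side 267.54630218866447 282.4631372539432
[479.25397323 189.14011568 219.8215955 ]
```

View pics/o3.png

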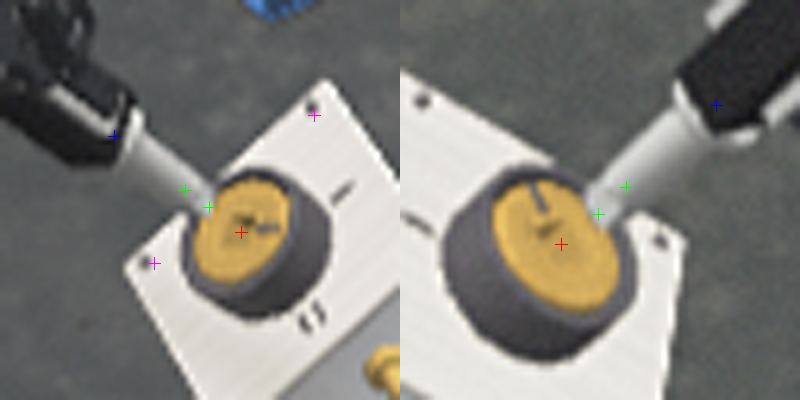

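The overlay shows the predicted mouth at the centre of the brass ellipse in both views, and the predicted key axis within 2–3 mm of the shaft. I'll insert gently.

>>> step_arm([
  {"offset": [0.03,-0.07,0.8],"rot": [0.2,0,-0.2],"gripper": 2},
  {"offset": [0.03,-0.07,1.5],"rot": [0.2,0,-0.2],"gripper": 2},
  {"offset": [0.03,-0.07,2.0],"rot": [0.2,0,-0.2],"gripper": 2},
  {"offset": [0.03,-0.07,2.3],"rot": [0.2,0,-0.2],"gripper": 2},
  {"offset": [0.03,-0.07,2.3],"rot": [0.2,0,-0.2],"gripper": 2},
])

```text
time_s: 7.2
eef_pos: [492.6, 187.0, 200.3]
ee_rot: [0.272, -0.321, 0.898, -0.129]
force: [-1.0, 0.4, -1.6]
grip_width: 0.292
grip_force: 79.2
```

```bash
cat > st.py <<'E'
from h import *
s=sense(); r,p=tool(s); z=r.as_matrix()[:,2]; rel=p+z*L-M
print('tip in knob frame: n %.1f ey %.1f up %.1f'%(rel@NRM,rel@EY,rel@UP),'tilt',np.degrees(np.arccos(-z@NRM)),'rotz',(RC.inv()*r).as_rotvec(degrees=True),'F tool',r.inv().apply(s['force']),'T tool',r.inv().apply(s['wrist_torque']),'q6',s['joints'][5],s['time_s'])
E
python3 st.py
```

```text
tip in knob frame: n -2.3 ey 0.3 up 0.0 tilt 0.04757008068409119 rotz [-1.07492671e-02 -4.76233324e-02 -4.51116992e+01] F tool [1.03219151 1.48863931 0.7464716 ] T tool [-0.29750212  0.30866099  0.01721698] q6 -1.6514985115767837 7.2
```

No contact yet and 2.3 mm in; continuing.

>>> step_arm([
  {"offset": [0,0,0.3],"rot": [0,0,0],"gripper": 2},
  {"offset": [0,0,0.6],"rot": [0,0,0],"gripper": 2},
  {"offset": [0,0,0.6],"rot": [0,0,0],"gripper": 2},
])

```text
time_s: 7.5
eef_pos: [496.0, 186.8, 195.6]
ee_rot: [0.272, -0.321, 0.898, -0.129]
force: [-0.0, -0.8, -1.9]
grip_width: 0.295
grip_force: 79.2
```

```bash
python3 st.py
```

```text
tip in knob frame: n -8.1 ey 0.4 up 0.2 tilt 0.07917141974404145 rotz [-1.00188049e-02 -8.06340786e-02 -4.51129665e+01] F tool [1.28500141 0.14888055 1.55129282] T tool [-0.25158934  0.31878796  0.02196784] q6 -1.6421983718235478 7.5
```

>>> step_arm([
  {"offset": [0,0,0.3],"rot": [0,0,0],"gripper": 2},
  {"offset": [0,0,0.55],"rot": [0,0,0],"gripper": 2},
  {"offset": [0,0,0.7],"rot": [0,0,0],"gripper": 2},
  {"offset": [0,0,0.8],"rot": [0,0,0],"gripper": 2},
  {"offset": [0,0,0.8],"rot": [0,0,0],"gripper": 2},
])

```text
time_s: 8.0
eef_pos: [500.4, 186.4, 189.5]
ee_rot: [0.272, -0.321, 0.898, -0.129]
force: [-3.6, 0.6, 2.0]
grip_width: 0.295
grip_force: 80.1
```

```bash
python3 st.py
```

```text
tip in knob frame: n -15.6 ey 0.5 up 0.4 tilt 0.09854751524980146 rotz [-2.60559688e-03 -1.01106705e-01 -4.51159861e+01] F tool [ 1.07382067  1.468102   -3.71136713] T tool [-0.39347285  0.58824172 -0.02552439] q6 -1.6293002984516467 8.0
```

>>> step_arm([
  {"offset": [0,0,0],"rot": [0,0,5],"gripper": 2},
  {"offset": [0,0,0],"rot": [0,0,10],"gripper": 2},
  {"offset": [0,0,0],"rot": [0,0,15],"gripper": 2},
  {"offset": [0,0,0],"rot": [0,0,20],"gripper": 2},
  {"offset": [0,0,0],"rot": [0,0,25],"gripper": 2},
  {"offset": [0,0,0],"rot": [0,0,30],"gripper": 2},
  {"offset": [0,0,0],"rot": [0,0,35],"gripper": 2},
  {"offset": [0,0,0],"rot": [0,0,40],"gripper": 2},
  {"offset": [0,0,0],"rot": [0,0,44],"gripper": 2},
  {"offset": [0,0,0],"rot": [0,0,48],"gripper": 2},
  {"offset": [0,0,0],"rot": [0,0,50],"gripper": 2},
  {"offset": [0,0,0],"rot": [0,0,50],"gripper": 2},
])

```text
time_s: 9.2
eef_pos: [500.6, 186.2, 189.7]
ee_rot: [0.302, 0.088, 0.949, -0.002]
force: [-2.5, -1.8, 3.1]
grip_width: 0.294
grip_force: 79.8
```

```bash
python3 st.py
```

```text
tip in knob frame: n -15.6 ey 0.2 up 0.7 tilt 0.11044337411338147 rotz [-0.02905429 -0.10658792  4.88703827] F tool [-0.03017809 -2.03965044 -3.83730723] T tool [ 0.66005791  0.27598735 -0.04703039] q6 -0.7565959939325397 9.2
```

>>> step_arm([
  {"offset": [0,0,0],"rot": [0,0,2],"gripper": 2},
  {"offset": [0,0,0],"rot": [0,0,4],"gripper": 2},
  {"offset": [0,0,0],"rot": [0,0,6],"gripper": 2},
  {"offset": [0,0,0],"rot": [0,0,8],"gripper": 2},
  {"offset": [0,0,0],"rot": [0,0,8],"gripper": 2},
])

```text
time_s: 9.7
eef_pos: [500.6, 186.2, 189.6]
ee_rot: [0.301, 0.154, 0.941, 0.019]
force: [-3.6, -2.3, 4.4]
grip_width: 0.288
grip_force: 80.0
```

```bash
python3 st.py
python3 - <<'E'
from h import *
s=sense(); c=capture('wrist'); d=capture('side');b=capture('scene')
out=np.zeros((400,800,3),np.uint8); 
def crop(c,w):
    u,v=map(int,proj(c,M)); return cv2.resize(c['color'][max(v-w,0):v+w,u-w:u+w,::-1],(400,400),interpolation=cv2.INTER_CUBIC)
out[:,:400]=rect(c,s,M,30,400/60); out[:,400:]=crop(d,28)
cv2.imwrite('pics/t4.png',out)
E
```

```text
tip in knob frame: n -15.6 ey 0.3 up 0.6 tilt 0.10970029386769298 rotz [-0.04000931 -0.10239105 12.84342718] F tool [-0.34505736 -2.58437042 -5.5031387 ] T tool [ 0.76272878  0.1818727  -0.09289591] q6 -0.6178302157404699 9.7
```

View pics/t4.png

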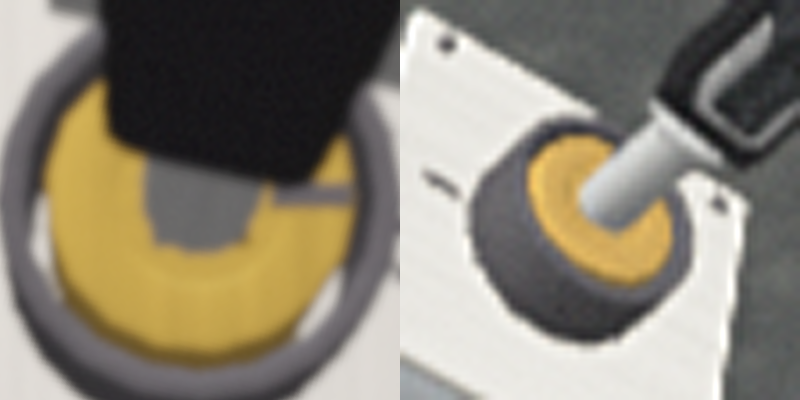

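The picture shows the shaft seated on the knob face and the pointer at (270–352,195), nearly horizontal to the right. I'll press a little further to be sure of the stop.

>>> step_arm([
  {"offset": [0,0,0],"rot": [0,0,1.5],"gripper": 2},
  {"offset": [0,0,0],"rot": [0,0,3],"gripper": 2},
  {"offset": [0,0,0],"rot": [0,0,4],"gripper": 2},
  {"offset": [0,0,0],"rot": [0,0,4],"gripper": 2},
  {"offset": [0,0,0],"rot": [0,0,4],"gripper": 2},
])

```text
time_s: 10.35
eef_pos: [500.6, 186.3, 189.6]
ee_rot: [0.3, 0.186, 0.935, 0.029]
force: [-4.7, -3.4, 4.2]
grip_width: 0.292
grip_force: 80.2
```

```bash
python3 st.py
```

```text
tip in knob frame: n -15.6 ey 0.3 up 0.6 tilt 0.10601076109872312 rotz [-0.04361677 -0.09703884 16.7804772 ] F tool [-0.04161517 -4.05432237 -5.9381711 ] T tool [ 0.88001066  0.08725286 -0.3185824 ] q6 -0.548812109682626 10.35
```

>>> step_arm([
  {"offset": [0,0,0],"rot": [0,0,2],"gripper": 2},
  {"offset": [0,0,0],"rot": [0,0,4],"gripper": 2},
  {"offset": [0,0,0],"rot": [0,0,4],"gripper": 2},
  {"offset": [0,0,0],"rot": [0,0,4],"gripper": 2},
])

```text
time_s: 10.75
eef_pos: [500.5, 186.3, 189.5]
ee_rot: [0.299, 0.218, 0.928, 0.04]
force: [-4.5, -2.0, 5.6]
grip_width: 0.3
grip_force: 80.1
```

```bash
python3 st.py
python3 - <<'E'
from h import *
s=sense(); c=capture('wrist')
im=rect(c,s,M,30,10); cv2.imwrite('pics/t5.png',im)
# pointer: grey pixels among brass at radius 12..21 right side
h=cv2.cvtColor(im,cv2.COLOR_BGR2HSV); v,u=np.mgrid[:600,:600]; x=(u-300)/10;y=(v-300)/10; rr=np.hypot(x,y)
m=(h[...,1]<95)&(rr>13)&(rr<20)&(x>8)&(abs(y)<6); 
print(m.sum(), x[m].mean(),y[m].mean(),'rad',np.pi/2+np.arctan2(y[m].mean(),x[m].mean()), cv2.fitLine(np.c_[x[m],y[m]].astype(np.float32),cv2.DIST_L2,0,.01,.01).ravel())
E
```

```text
tip in knob frame: n -15.6 ey 0.3 up 0.5 tilt 0.10410559218649361 rotz [-0.04502381 -0.09449994 20.76475722] F tool [-0.63622459 -2.39492595 -7.00498762] T tool [ 0.97068824  0.05656492 -0.39645024] q6 -0.47908735755148046 10.75
4537 16.09971346704871 -2.6757108221291603 rad 1.4061054584232517 [ 0.7949674   0.60665214 16.099714   -2.675711  ]
```

>>> step_arm([
  {"offset": [0,0,0],"rot": [0,0,-4],"gripper": 2},
  {"offset": [0,0,0],"rot": [0,0,-8],"gripper": 2},
  {"offset": [0,0,0],"rot": [0,0,-8],"gripper": 2},
  {"offset": [0,0,-0.6],"rot": [0,0,-8],"gripper": 2},
  {"offset": [0,0,-1.2],"rot": [0,0,-8],"gripper": 2},
  {"offset": [0,0,-2.0],"rot": [0,0,-8],"gripper": 2},
  {"offset": [0,0,-4],"rot": [0,0,-8],"gripper": 2},
  {"offset": [0,0,-7],"rot": [0,0,-8],"gripper": 2},
  {"offset": [0,0,-8],"rot": [0,0,-8],"gripper": 2},
  {"offset": [0,0,-8],"rot": [0,0,-8],"gripper": 2},
])

```text
time_s: 11.8
eef_pos: [454.5, 191.3, 256.0]
ee_rot: [0.302, 0.154, 0.941, 0.02]
force: [-0.1, 1.0, -2.1]
grip_width: 0.297
grip_force: 79.8
```

```bash
python3 st.py
python3 - <<'E'
from h import *
s=sense(); c=capture('wrist'); d=capture('side')
out=np.zeros((384,800,3),np.uint8); out[:,:384]=rect(c,s,M,32,6); out[:,416:]=c['color'][:,64:448,::-1]
cv2.imwrite('pics/t6.png',out)
E
```

```text
tip in knob frame: n 65.3 ey 0.9 up 1.1 tilt 0.2568276180035915 rotz [-0.14761077 -0.21083307 12.89431005] F tool [1.52670284 0.61917819 1.59787074] T tool [ 0.08404349  0.44456378 -0.02027477] q6 -0.7178186444196609 11.8
```

View pics/t6.png

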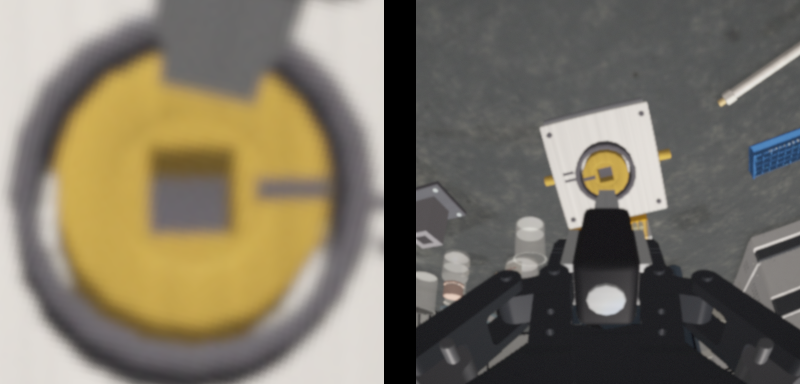

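The pointer is horizontal to the right (255–330,188), so the valve is closed, and the key hangs straight in the grip. Next I return the key to the stand.

```bash
cat >> h.py <<'E'
a_=np.radians(110.2); RS=Rt((0,0,-1),(np.cos(a_),np.sin(a_),0))
E
python3 -c "
from h import *
go((612.8,-107.2,258),RS)"
```

```text
t 11.9 offset [-21.393 -23.921  10.408] rot [ -4.014  35.495 -37.566] grip 2.486752221962464 [ 0.229  0.141  1.951 -0.399  0.496 -0.718] [ 0.583 -0.418 -1.782]
```

>>> step_arm([
  {"offset": [-21.4,-23.9,10.4],"rot": [-4,35.5,-37.6],"gripper": 2},
  {"offset": [-21.4,-23.9,10.4],"rot": [-4,35.5,-37.6],"gripper": 2},
  {"offset": [-21.4,-23.9,10.4],"rot": [-4,35.5,-37.6],"gripper": 2},
  {"offset": [-21.4,-23.9,10.4],"rot": [-4,35.5,-37.6],"gripper": 2},
  {"offset": [-21.4,-23.9,10.4],"rot": [-4,35.5,-37.6],"gripper": 2},
  {"offset": [-21.4,-23.9,10.4],"rot": [-4,35.5,-37.6],"gripper": 2},
  {"offset": [-21.4,-23.9,10.4],"rot": [-4,35.5,-37.6],"gripper": 2},
  {"offset": [-21.4,-23.9,10.4],"rot": [-4,35.5,-37.6],"gripper": 2},
  {"offset": [-21.4,-23.9,10.4],"rot": [-4,35.5,-37.6],"gripper": 2},
  {"offset": [-21.4,-23.9,10.4],"rot": [-4,35.5,-37.6],"gripper": 2},
  {"offset": [-21.4,-23.9,10.4],"rot": [-4,35.5,-37.6],"gripper": 2},
  {"offset": [-21.4,-23.9,10.4],"rot": [-4,35.5,-37.6],"gripper": 2},
])

```text
time_s: 13.1
eef_pos: [612.5, -106.1, 258.3]
ee_rot: [-0.0, -0.176, 0.984, 0.0]
force: [-0.6, 1.6, -1.0]
grip_width: 0.297
grip_force: 79.7
```

```bash
python3 -c "
from h import *
capture('scene');capture('scene')
go((612.8,-107.2,225),RS);print(sense()['eef_pos'])"
```

```text
t 13.2 offset [ 0.021 -0.111  3.389] rot [-0.032  0.016  0.085] grip 2.4985114893317903 [-0.36   0.561  1.247 -0.     1.333 -2.284] [-0.41  -0.401 -1.049]
[ 612.595 -106.071  258.886]
```

>>> step_arm([
  {"offset": [0.02,-0.1,1.5],"rot": [0,0,0],"gripper": 2},
  {"offset": [0.02,-0.1,3],"rot": [0,0,0],"gripper": 2},
  {"offset": [0.02,-0.1,4],"rot": [0,0,0],"gripper": 2},
  {"offset": [0.02,-0.1,5],"rot": [0,0,0],"gripper": 2},
  {"offset": [0.02,-0.1,6],"rot": [0,0,0],"gripper": 2},
  {"offset": [0.02,-0.1,6],"rot": [0,0,0],"gripper": 2},
])

```text
time_s: 13.8
eef_pos: [612.6, -107.8, 197.5]
ee_rot: [-0.001, -0.176, 0.984, 0.0]
force: [0.6, 0.0, -1.0]
grip_width: 0.292
grip_force: 79.7
```

```bash
python3 -c "
from h import *
go((612.8,-107.2,161.5),RS);print(sense()['wrist_torque'])"
```

```text
t 13.8 offset [-0.045  0.047  3.596] rot [ 0.053 -0.081  0.036] grip 2.490761767125346 [-0.362  0.618  1.32  -0.     1.206 -2.286] [ 0.64   0.023 -1.018]
[ 0.042  0.052 -0.022]
```

No contact, and the tip is well inside the stand. Lowering to home.

>>> step_arm([
  {"offset": [0,0.05,1.2],"rot": [0,0,0],"gripper": 2},
  {"offset": [0,0.05,2.4],"rot": [0,0,0],"gripper": 2},
  {"offset": [0,0.05,3.2],"rot": [0,0,0],"gripper": 2},
  {"offset": [0,0.05,3.55],"rot": [0,0,0],"gripper": 2},
  {"offset": [0,0.05,3.55],"rot": [0,0,0],"gripper": 2},
  {"offset": [0,0.05,3.55],"rot": [0,0,0],"gripper": 2},
])

```text
time_s: 14.4
eef_pos: [613.0, -107.7, 163.6]
ee_rot: [0.0, -0.176, 0.984, -0.0]
force: [-0.3, -0.7, -1.1]
grip_width: 0.297
grip_force: 79.9
```

```bash
python3 -c "
from h import *
go((612.8,-107.2,161.5),RS);print(sense()['wrist_torque'])"
```

```text
t 14.4 offset [0.004 0.053 0.212] rot [-0.056  0.043  0.025] grip 2.533674597216252 [-0.362  0.655  1.352 -0.     1.134 -2.285] [-0.333 -0.654 -1.145]
[ 0.012 -0.003  0.013]
```

>>> step_arm([
  {"offset": [0,0.05,0.15],"rot": [0,0,0],"gripper": 2},
  {"offset": [0,0.05,0.25],"rot": [0,0,0],"gripper": 2},
  {"offset": [0,0.05,0.25],"rot": [0,0,0],"gripper": 2},
  {"offset": [0,0.05,0.25],"rot": [0,0,0],"gripper": 2},
])

```text
time_s: 14.8
eef_pos: [612.9, -107.1, 161.8]
ee_rot: [0.001, -0.176, 0.984, -0.001]
force: [-1.6, 0.5, 5.7]
grip_width: 0.293
grip_force: 80.6
```

Contact with the post is at 161.8, the same height as at pick-up. I'll release and retreat.

>>> step_arm([
  {"offset": [0,0,0],"rot": [0,0,0],"gripper": 3.2},
  {"offset": [0,0,0],"rot": [0,0,0],"gripper": 4.5},
  {"offset": [0,0,0],"rot": [0,0,0],"gripper": 6},
  {"offset": [0,0,0],"rot": [0,0,0],"gripper": 6},
  {"offset": [0,0,0],"rot": [0,0,0],"gripper": 6},
  {"offset": [0,0,-2],"rot": [0,0,0],"gripper": 6},
  {"offset": [0,0,-4],"rot": [0,0,0],"gripper": 6},
  {"offset": [0,0,-7],"rot": [0,0,0],"gripper": 6},
  {"offset": [0,0,-11],"rot": [0,0,0],"gripper": 6},
  {"offset": [0,0,-12],"rot": [0,0,0],"gripper": 6},
  {"offset": [0,0,-12],"rot": [0,0,0],"gripper": 6},
  {"offset": [0,0,-12],"rot": [0,0,0],"gripper": 6},
])

```text
time_s: 16.0
eef_pos: [612.3, -107.0, 279.4]
ee_rot: [-0.001, -0.176, 0.984, 0.0]
force: [0.3, -0.4, -0.1]
grip_width: 0.703
grip_force: 0.0
```

Run:
```python
from h import *
np.set_printoptions(precision=1,suppress=True)
s=sense(); c=capture('wrist'); b=capture('scene'); d=capture('side')
X=wpts(c,s); ok=c['depth']>0
m=ok&(np.hypot(X[...,0]-611,X[...,1]+106)<40)&(X[...,2]>128)&(X[...,2]<160)
print(m.sum(),np.percentile(X[m][:,2],[50,95]),cv2.minAreaRect(X[m][:,:2].astype(np.float32)),s['force'],s['eef_pos'])
out=np.zeros((400,800,3),np.uint8)
for i,(q,p) in enumerate(((b,(612,-106,70)),(d,(612,-106,70)))):
    u,v=map(int,proj(q,p)); w=50; out[:,i*400:i*400+400]=cv2.resize(q['color'][v-w:v+w,u-w:u+w,::-1],(400,400),interpolation=cv2.INTER_CUBIC)
cv2.imwrite('pics/end.png',out)
```

```text
1373 [135.4 137.5] ((612.4215698242188, -108.3330307006836), (32.96609878540039, 25.49657440185547), 20.894519805908203) [ 0.3 -0.4 -0.1] [ 612.3 -107.   279.4]
```

View pics/end.png

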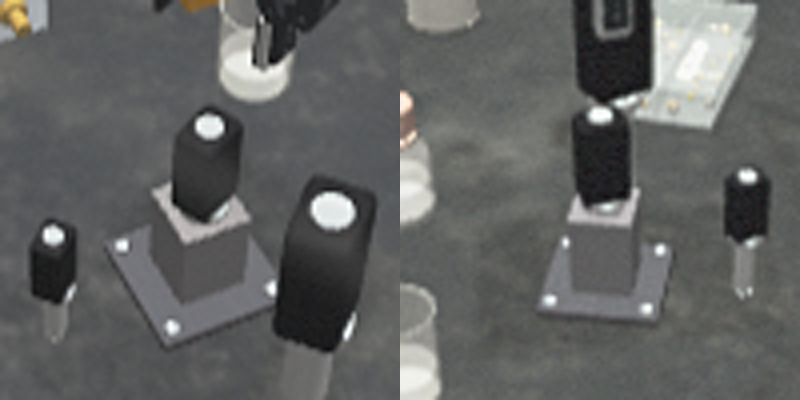

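The end views show the key upright and fully home in the stand (handle at 208,160 left and 603,155 right), with its top at the same height as at the start (135.4/137.5 mm) and the gripper clear.

```bash
python3 -c "
from rig import *
print(finish_job())"
```

```text
the job is handed in; nothing more can be done
None
```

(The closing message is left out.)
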